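# Reset the fume-hood extraction valve to two turns open

### The arm

A 6-joint arm with a two-finger parallel gripper is mounted at the origin on the work surface. World frame = base frame: x ahead of the robot, y to its left, z up, the work surface at z = 0. Lengths are in m, angles in rad, forces in N, time in s.
With the tool pointing down it reaches from about 0.3 to 0.85 m from the base axis. Payload 5.4 kg.
Tool frame: the origin (TCP) lies at the very end of the fingers, on their centre line; the grasp point (between the pads) lies 19 mm behind it (bot.grip_depth is the distance from the TCP to the grasp point, in m); z points along the fingers, x is the direction in which the jaws open and shut, and the axes are right-handed (so a half turn about z gives the same grasp; the last joint's range is limited). The gripper opens to 85 mm and grips with 20 to 120 N. Pads are 22 mm wide; open, the fingers measure 114 mm over their backs; the gripper's body (76 mm by 85 mm) begins 54 mm behind the grasp point. The pads swing forward as they close: fully open they stand 13 mm farther back than shut.
Start: joints at [1.051, 0.158, 1.597, -0, 1.386, -0.21], TCP at [0.175, 0.548, 0.231] pointing down, gripper open.
Joint ranges: [-2.91, 2.91], [-0.94, 2.29], [0.18, 2.7], [-1.29, 4.43], [0.17, 2.64], [-3, 3]. Speed limits (rad/s): [2.57, 2.57, 3.14, 3.14, 3.14, 3.14].

### API

Orientations are given as a unit quaternion [w, x, y, z].
In Python, from cell import bot, eyes gives the robot as it stands. The module is installed in compiled form; this text tells all that it offers.
- The arm moves only by the tool send_rows, never from a script. Its argument "deltas" is a list of rows, each an object of numbers: "tx", "ty", "tz": the shift along the world's x, y, z in units of 30 mm (1.0 is 30 mm); "yaw": the turn about the world's z in units of 6 degrees (1.0 is 6 degrees). In form: [{"tx": .., "ty": .., "tz": .., "yaw": ..}, ...]. A call has 1 to 5 rows; each row is the pose to reach, as a shift and turn from the pose commanded when the call began; what a row does not reach only later rows make up. A row lasts 1/12 s, in which the tool goes at most 41.7 mm and 7.16 degrees, less where a joint would pass 70% of its speed; a pose out of reach is approached as far as the arm can. A call with a gripper value outside its range is refused whole. "jaw" is the gripper command: -1 is shut, 1 is fully open, values between are in proportion, set as the call begins (left out, the last holds). The fingers move at their own pace and stop on an object; "squeeze" is the grip in N (left out, the last holds). Time passes only in rows, so rows that repeat a pose let the fingers close. It gives the time, the measured TCP pose, the force and the opening at its end, in the units of the state.
- bot.get_state(): the state, without advancing time (a new reading comes with each control period).
- eyes.camera(name): name is "scene" or "top" or "wrist"; returns (picture, depth): 400x640x3 uint8, red, green, blue; 400x640 float32, m along the optical axis (not along the pixel's ray), 0 where there is no reading.
- eyes.camera_info(name): a dict with "fx", "fy", "cx", "cy" (pixels), "dist" ([k1, k2, p1, p2, k3] as OpenCV has them; the pictures are not rectified), "R" (3x3) and "t" (3): a world point X has camera coordinates R X + t; the wrist camera has in their place "T_tool_cam" (4x4, takes a point from camera to tool coordinates, whose origin is the TCP and whose axes are the tool frame's). Camera axes: x right, y down, z forward; pixel columns grow to the right and rows downward; lengths in m; the calibration is good to about 2 mm. A picture is of the moment at which its call begins: read the wrist's pose just before it. camera_info takes no time and is no camera call.
- bot.hand_in(): hands the job in, once; it reports no verdict.
The state is a dict: "time": time; "joint_pos": joint angles; "joint_velocities": joint speeds; "joint_torque": joint torques, N m; "ee_pos": TCP position; "tcp_rot": TCP orientation; "ft_force": force on the tool from outside, world axes, zero at the start; "ft_torque": the same for the moment, N m; "finger_gap": finger opening in m.
Only numpy, scipy, OpenCV 4.12 (cv2) and the standard library are available. Lean on these libraries where they do the work, as an engineer would, in place of code of your own. Each camera call takes 0.05 s, during which the arm holds its last target. There are 200 camera calls.

### The job

The extraction valve of the fume hood has to be reset: take the upright handle on the handwheel of the valve that carries the black wedge-shaped hood, screw the wheel clockwise until the valve is shut against its stop, then back it off exactly two full turns. Finish while still gripping the handle there, holding the wheel still so that it cannot creep while I tighten the lock nut. Do not turn the other valve, which ends in a blanking cap, and leave everything else on the bench where it is.

Things in the scene. Friction and masses are not known exactly. Their poses are not given: they have to be found in the camera images.
- hood_wheel (a joint): turn (rad) of the handwheel of the HOOD valve, the one to set, about its vertical axis: 0 = shut against a hard stop; grows counter-clockwise seen from above as it opens (one turn = 6.283, two = 12.566, limit 5 turns). Starts a third to one and three quarter turns open. Stays where it is left: turning takes about 0.1 N m, 2 to 3 N at the handle.
- hood_hub (a point): centre of the top face of the hood wheel's hub, on the wheel's vertical axis, 149 mm above the bench. The wheel is an aluminium ring 103 mm across with three spokes, its rim's top 147 mm above the bench. A bare screw stem 12 mm across stands 5 to 12 mm above the hub up to two turns open, rising 3 mm a turn.
- hood_handle: upright black revolving handle on the hood wheel's rim, 46 mm from its axis: a round barrel 21 mm thick, 55 mm tall, that spins freely on its own pin. Origin: centre of its lower end, 149 mm above the bench; z up, top at 204 mm. Best gripped from above about 30 mm above the origin. When the valve is shut it stands over the side away from the duct.
- hood_valve: the hood valve, fixed to the bench: grey round casting 92 mm across (flange 120 mm) whose side port carries a black ribbed duct and a black wedge-shaped hood, mouth 170 mm wide; the other valve has the same wheel and handle but no hood. Origin: centre of the flange's underside, under the wheel's axis; x along the duct to the hood, which reaches 275 mm out, 81 mm up.
- spare_handle: handle of the OTHER valve, to be left alone: same casting, wheel and handle, but its side port ends in a short duct with a round grey blanking cap and no hood. Origin: centre of the handle's lower end, 149 mm above the bench.
- spare_hub (a point): centre of the top face of the other valve's wheel hub, 149 mm above the bench, on that wheel's axis. The two wheel axes are at least 260 mm apart.
- spool: upright spool of solder wire, 62 mm across, 50 mm high, between or near the two valves; loose, to be left where it is. Origin: centre of its underside
- tweezers: steel tweezers lying flat, 125 mm long; loose, to be left where it is. Origin: centre of its underside
- driver: screwdriver lying flat, 170 mm long; loose, to be left where it is. Origin: centre of its underside
- can: upright aerosol can, 65 mm across, 190 mm high; loose, to be left where it is. Origin: centre of its underside
- cleaner: round tip-cleaner pot with brass wool, 76 mm across, 48 mm high; loose, to be left where it is. Origin: centre of its underside
- tray: open component tray, 90 x 130 mm, 28 mm high; loose, to be left where it is. Origin: centre of its underside

How it is judged:
On the way:
1. the hood valve's wheel is screwed clockwise until it is shut against its stop (value of joint hood_wheel below 0.06 rad), for 0.15 s.
At the end, for the whole second after the job is handed in: The hood valve's wheel stands two turns open from its stop, 12.566 rad within 0.25 rad (14 degrees), at rest (below 0.15 rad/s), with the fingers gripping its handle (more than 6 N); the other valve's handle is within 10 mm of where it was and every loose thing within 25 mm (value of joint hood_wheel between 12.316 and 12.816 rad and velocity of joint hood_wheel between -0.15 and 0.15 rad/s and contact force between the fingers and hood_handle above 6 N and distance of spare_handle from where it was at the start of the episode below 0.01 m and not (distance of any of spool, tweezers, driver, can, cleaner, tray from where it was at the start of the episode above 0.025 m)); the arm keeps its last pose, push and grip.
It fails at once if the other valve's wheel is turned (distance of spare_handle from where it was at the start of the episode above 0.01 m).
It fails at once if a loose thing on the bench is pushed away or knocked over (distance of any of spool, tweezers, driver, can, cleaner, tray from where it was at the start of the episode above 0.025 m or angle between can's own z axis and vertical above 0.5 rad).
It also fails if it takes over 64 s, if anything falls off the work surface, if the arm or the gripper's body presses on something with over 40 N, if the wrist force passes 120 N, or if a joint passes its speed limit or range.

## Working session

There is one attempt and no reset: what is moved stays moved. The work goes in short steps, Python scripts to look and compute and a tool call to move; the robot and the scene stay as the last step left them, time stands still between calls to the robot, and variables do not carry over. Pictures are saved under pics/ and viewed, about 8 in all and at most 12, crops included, and the job is handed in when it is done.

Besides the shell and the picture viewer there is one more tool, called after ">>>" as name(argument=value, ...) on one line, values as JSON. send_rows: Moves the arm, as the interface text tells. Its arguments: {"type":"object","properties":{"deltas":{"type":"array"},"jaw":{"type":"number"},"squeeze":{"type":"number"}},"required":["deltas"]}

```bash
mkdir -p pics; python3 - <<'E'
from cell import bot,eyes
import cv2,numpy as np
s=bot.get_state();print({k:np.round(v,3).tolist() for k,v in s.items()})
for n in("scene","top"):
    p,d=eyes.camera(n);cv2.imwrite(f"pics/{n}0.png",p[:,:,::-1]);np.save(f"pics/{n}0.npy",d)
    i=eyes.camera_info(n);print(n,{k:np.round(v,3).tolist() for k,v in i.items()})
print(eyes.camera_info("wrist"))
a=cv2.imread("pics/scene0.png");b=cv2.imread("pics/top0.png")
cv2.imwrite("pics/both.png",cv2.resize(np.vstack([a,b]),(480,600)) )
E
```

```text
{'time': 0.0, 'joint_pos': [1.051, 0.159, 1.598, 0.0, 1.386, -0.21], 'joint_velocities': [-0.002, -0.0, -0.001, -0.002, 0.001, -0.001], 'joint_torque': [0.001, -39.601, -33.142, -0.0, 0.009, -0.0], 'ee_pos': [0.175, 0.547, 0.23], 'tcp_rot': [0.0, 0.808, 0.59, -0.001], 'ft_force': [0.529, -0.024, 0.329], 'ft_torque': [-0.004, 0.047, 0.041], 'finger_gap': 0.085}
scene {'fx': 380.341, 'fy': 380.341, 'cx': 321.185, 'cy': 198.447, 'dist': [-0.018, 0.0, 0.0, 0.0, 0.0], 'R': [[-0.331, 0.944, -0.008], [0.609, 0.207, -0.766], [-0.721, -0.259, -0.643]], 't': [0.173, -0.195, 1.641]}
top {'fx': 495.811, 'fy': 495.811, 'cx': 326.283, 'cy': 202.27, 'dist': [-0.098, 0.0, 0.0, 0.0, 0.0], 'R': [[0.023, -1.0, 0.009], [-0.992, -0.024, -0.123], [0.123, -0.006, -0.992]], 't': [-0.028, 0.48, 1.489]}
{'fx': 310.00615976352685, 'fy': 310.00615976352685, 'cx': 321.7251311973909, 'cy': 192.43086650576106, 'dist': array([0.00478944, 0.        , 0.        , 0.        , 0.        ]), 'T_tool_cam': array([[ 9.99999376e-01, -9.47071250e-04,  5.92051073e-04,
        -2.89683502e-04],
       [ 7.20721998e-04,  9.52120043e-01,  3.05723575e-01,
        -7.89818963e-02],
       [-8.53245701e-04, -3.05722957e-01,  9.52120132e-01,
        -1.42415853e-01],
       [ 0.00000000e+00,  0.00000000e+00,  0.00000000e+00,
         1.00000000e+00]])}
```

View pics/top0.png

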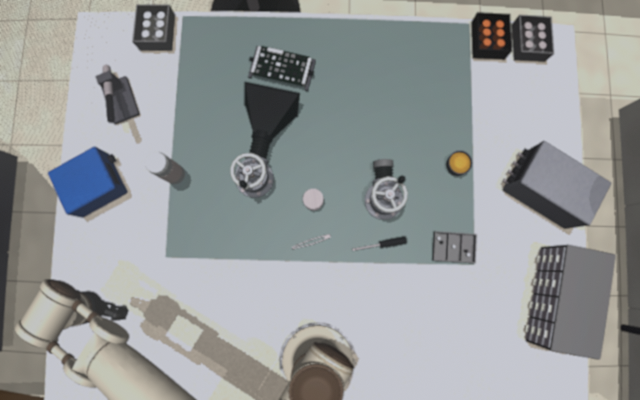

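View pics/scene0.png

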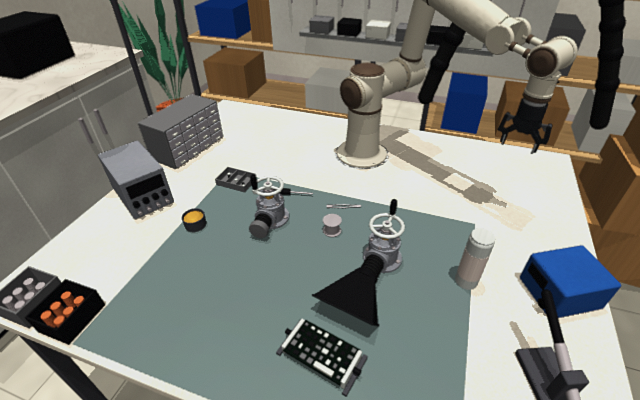

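The hood valve is the left one in the top view: wheel near (249,168), handle near (242,184), duct running up-right to the hood. The spare valve is near (388,194), and the can near (165,168), well clear.

```bash
cat > h.py <<'E'
import cv2,numpy as np
from cell import bot,eyes
from scipy.spatial.transform import Rotation as Rn
def cam(n,st=None):
    i=eyes.camera_info(n);K=np.array([[i['fx'],0,i['cx']],[0,i['fy'],i['cy']],[0,0,1]])
    if n=='wrist':
        w,x,y,z=st['tcp_rot'];T=np.eye(4);T[:3,:3]=Rn.from_quat([x,y,z,w]).as_matrix();T[:3,3]=st['ee_pos']
        M=np.linalg.inv(T@np.array(i['T_tool_cam']));R,t=M[:3,:3],M[:3,3]
    else: R,t=np.array(i['R']),np.array(i['t'])
    return K,np.array(i['dist']),R,t
def ray(c,px,z):
    K,D,R,t=c;u=cv2.undistortPoints(np.array(px,float).reshape(-1,1,2),K,D).reshape(-1,2)
    d=np.c_[u,np.ones(len(u))]@R;C=-R.T@t
    return C+d*((z-C[2])/d[:,2])[:,None]
def proj(c,X):
    K,D,R,t=c;return cv2.projectPoints(np.array(X,float).reshape(-1,1,3),cv2.Rodrigues(R)[0],t,K,D)[0].reshape(-1,2)
E
python3 - <<'E'
from h import *
for n,px in(("top",[[249,168],[242,184],[264,140],[271,105]]),("scene",[[387,225],[394,207]])):
    c=cam(n)
    print(n,ray(c,px,.147).round(3).tolist(),ray(c,px,.204).round(3).tolist(), ray(c,px,.06).round(3).tolist())
a=cv2.imread("pics/top0.png")[130:230,190:290];b=cv2.imread("pics/scene0.png")[190:290,340:440]
cv2.imwrite("pics/crop.png",np.hstack([cv2.resize(x,(400,400),interpolation=2) for x in(a,b)]))
E
```

```text
top [[0.559, 0.207, 0.147], [0.512, 0.225, 0.147], [0.641, 0.167, 0.147], [0.746, 0.152, 0.147]] [[0.548, 0.198, 0.204], [0.503, 0.215, 0.204], [0.627, 0.16, 0.204], [0.728, 0.145, 0.204]] [[0.575, 0.22, 0.06], [0.526, 0.239, 0.06], [0.663, 0.178, 0.06], [0.775, 0.161, 0.06]]
scene [[0.557, 0.214, 0.147], [0.473, 0.217, 0.147]] [[0.617, 0.22, 0.204], [0.54, 0.224, 0.204]] [[0.466, 0.203, 0.06], [0.372, 0.208, 0.06]]
```

View pics/crop.png

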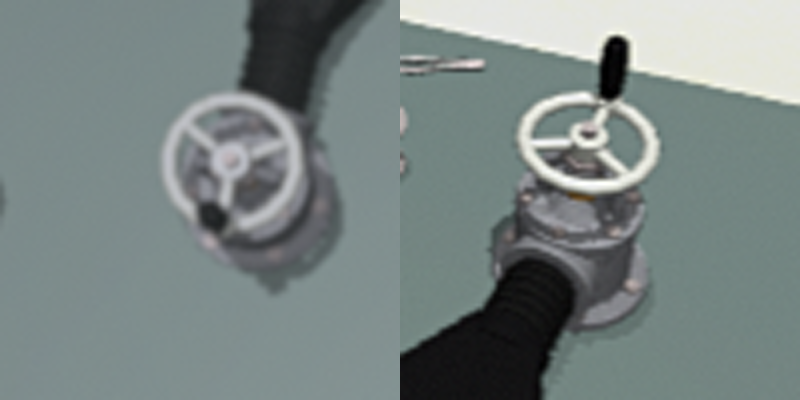

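Handle (top crop, approx (242.5,182.5) full-frame) lies opposite the duct, about 1 turn open. Moving above it for a wrist look.

>>> send_rows(deltas=[{"tx": 0.4, "ty": -0.4, "tz": 0.3}, {"tx": 1.1, "ty": -1.2, "tz": 0.6}, {"tx": 1.9, "ty": -2.0, "tz": 0.9}, {"tx": 2.7, "ty": -2.9, "tz": 1.2}, {"tx": 3.5, "ty": -3.7, "tz": 1.3}], jaw=0.4, squeeze=50)

```text
$.deltas[0]: bad value
```

>>> send_rows(deltas=[{"tx": 0.8, "ty": -0.8}, {"tx": 1.6, "ty": -1.7}, {"tx": 2.4, "ty": -2.6}, {"tx": 3.2, "ty": -3.4}, {"tx": 4.0, "ty": -4.2}])

```text
$.deltas[0]: bad value
```

>>> send_rows(deltas=[{"tx": 0.8, "ty": -0.9}, {"tx": 1.5, "ty": -1.7}, {"tx": 2.2, "ty": -2.4}, {"tx": 2.6, "ty": -2.9}, {"tx": 2.7, "ty": -3.0}])

```text
$.deltas[0]: bad value
```

```bash
python3 - <<'E'
from h import *
print('top hub',ray(cam('top'),[[247.75,170.2]],.15),'handle',ray(cam('top'),[[242.5,182.5]],.204))
print('scene hub',ray(cam('scene'),[[387.5,224]],.15),'handle',ray(cam('scene'),[[393.7,201.5]],.204))
s=bot.get_state();p,d=eyes.camera('wrist');print(s['time'],s['ee_pos'],s['tcp_rot'],s['joint_pos'],s['ft_force'],s['finger_gap'])
cv2.imwrite('pics/w0.png',p[:,:,::-1])
c=cam('wrist',s);print(proj(c,[[.552,.211,.149],[.507,.214,.204]]))
E
```

```text
top hub [[0.55157627 0.20973671 0.15      ]] handle [[0.50710813 0.21413403 0.204     ]]
scene hub [[0.5559845  0.21436898 0.15      ]] handle [[0.51663262 0.21835017 0.204     ]]
0.1 [0.175036   0.54715331 0.23041711] [ 3.32213928e-04  8.07745845e-01  5.89530282e-01 -7.65054797e-04] [ 1.05091119e+00  1.58979325e-01  1.59811029e+00  1.82704464e-05
  1.38617109e+00 -2.10047088e-01] [-0.24376123 -0.01644661  0.45971929] 0.0851249568968592
[[152.76631921 561.05489405]
 [105.69358159 614.89656517]]
```

View pics/w0.png

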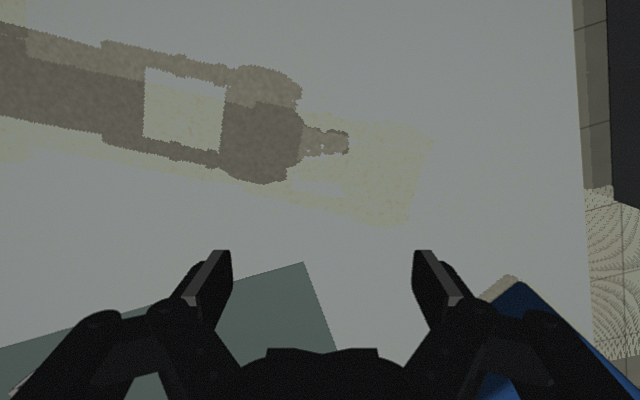

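The wrist picture shows bare bench: the moves were refused. I'll give all four fields.

>>> send_rows(deltas=[{"tx": 0.4, "ty": -0.4, "tz": 0.3, "yaw": 0}, {"tx": 1.1, "ty": -1.2, "tz": 0.6, "yaw": 0}, {"tx": 1.9, "ty": -2.0, "tz": 0.9, "yaw": 0}, {"tx": 2.7, "ty": -2.9, "tz": 1.2, "yaw": 0}, {"tx": 3.5, "ty": -3.7, "tz": 1.3, "yaw": 0}], jaw=0.4, squeeze=50)

```text
time: 0.57
ee_pos: [0.2813, 0.4356, 0.2715]
tcp_rot: [-0.0, 0.808, 0.59, 0.001]
ft_force: [1.3, 0.9, -0.1]
finger_gap: 0.0597
```

>>> send_rows(deltas=[{"tx": 0.9, "ty": -0.8, "tz": 0, "yaw": 0}, {"tx": 1.8, "ty": -1.6, "tz": 0, "yaw": 0}, {"tx": 2.7, "ty": -2.4, "tz": 0, "yaw": 0}, {"tx": 3.6, "ty": -3.2, "tz": 0, "yaw": 0}, {"tx": 4.5, "ty": -4.0, "tz": 0, "yaw": 0}])

```text
time: 0.98
ee_pos: [0.4162, 0.3151, 0.2701]
tcp_rot: [-0.0, 0.808, 0.59, -0.0]
ft_force: [0.9, 1.0, -1.3]
finger_gap: 0.0598
```

>>> send_rows(deltas=[{"tx": 0.9, "ty": -0.8, "tz": 0, "yaw": 0}, {"tx": 1.8, "ty": -1.6, "tz": 0, "yaw": 0}, {"tx": 2.7, "ty": -2.4, "tz": 0, "yaw": 0}, {"tx": 3.6, "ty": -3.2, "tz": 0, "yaw": 0}, {"tx": 4.0, "ty": -3.7, "tz": 0, "yaw": 0}])

```text
time: 1.4
ee_pos: [0.5376, 0.2027, 0.2697]
tcp_rot: [0.0, 0.808, 0.589, -0.0]
ft_force: [-0.3, -0.3, -0.2]
finger_gap: 0.0599
```

```bash
python3 - <<'E'
from h import *
eyes.camera('top')
s=bot.get_state();p,d=eyes.camera('wrist');print(s['time'],s['ee_pos'],s['joint_pos'],s['ft_force'],s['finger_gap'])
cv2.imwrite('pics/w1.png',p[:,:,::-1]);np.save('pics/w1.npy',d)
c=cam('wrist',s);print(proj(c,[[.5535,.212,.149],[.511,.216,.204]]))
import pickle;pickle.dump(s,open('pics/w1.pkl','wb'))
E
```

```text
1.45 [0.53858095 0.20080661 0.26954583] [ 0.14809748  0.13445852  1.54805494 -0.00251322  1.45882989 -1.10798824] [ 0.52107506 -2.25955831  0.13366247] 0.05935294981160036
[[339.19075157 197.85094102]
 [330.77568407 166.33314075]]
```

View pics/w1.png

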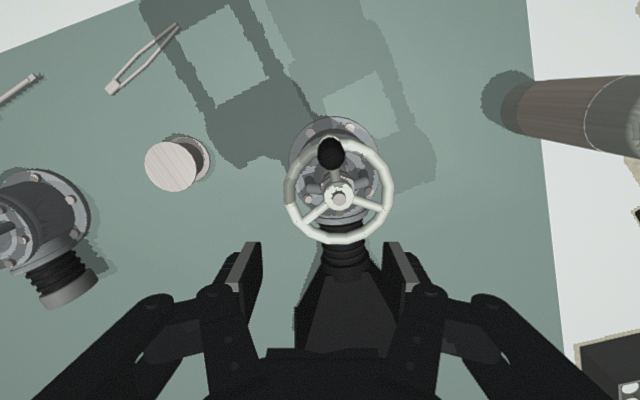

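Wheel rim ringed at (339,190), hub at (339,196), handle blob at about (330,153). I'll refine with rim contour and handle-top depth.

```bash
python3 - <<'E'
from h import *
import pickle
s=pickle.load(open('pics/w1.pkl','rb'));c=cam('wrist',s);d=np.load('pics/w1.npy');p=cv2.imread('pics/w1.png')
K,D,R,t=c
v,u=np.mgrid[125:255,270:405];z=d[v,u].ravel();px=np.c_[u.ravel(),v.ravel()]
un=cv2.undistortPoints(px.reshape(-1,1,2).astype(float),K,D).reshape(-1,2)
X=(np.c_[un,np.ones(len(un))]*z[:,None]-t)@R
g=p[v,u].max(2).ravel()
h=X[(z>0)&(X[:,2]>.192)&(X[:,2]<.215)&(g<90)]
print('handle',len(h),h.min(0),h.max(0),'mid',(h.min(0)+h.max(0))/2)
r=X[(z>0)&(abs(X[:,2]-.145)<.012)&(g>110)];r=r[np.hypot(r[:,0]-.553,r[:,1]-.212)>.036]
from scipy.optimize import least_squares
f=least_squares(lambda q:np.hypot(r[:,0]-q[0],r[:,1]-q[1])-q[2],[.553,.212,.046],loss='soft_l1',f_scale=.003)
print('rim',len(r),f.x,np.median(r[:,2]))
bm=cv2.inRange(p,(0,0,0),(35,35,35))[125:185,300:360];ys,xs=np.nonzero(bm);print('dark px',xs.min()+300,xs.max()+300,ys.min()+125,ys.max()+125)
m=h.mean(0)-np.r_[f.x[:2],0];print('offset',m,np.hypot(*m[:2]))
duct=ray(c,[[345,235]],.05);print('hub ray',ray(c,[[339,197]],.152))
# handle axis by dark lower end (top face)
print(ray(c,[[331,157]],.204))
E
```

```text
handle 571 [0.49686265 0.20771152 0.19206352] [0.51481832 0.22718781 0.20484042] mid [0.50584048 0.21744966 0.19845197]
rim 3314 [0.55030577 0.21179697 0.04520724] 0.14543873148253272
dark px 318 344 138 169
offset [-0.0453005   0.00589431  0.20043388] 0.04568236179902956
hub ray [[0.55165749 0.21222488 0.152     ]]
[[0.50486264 0.21809985 0.204     ]]
```

>>> send_rows(deltas=[{"tx": -0.5, "ty": 0.25, "tz": 0, "yaw": 0}, {"tx": -1.1, "ty": 0.55, "tz": 0, "yaw": 0}, {"tx": -1.1, "ty": 0.55, "tz": 0, "yaw": 0}], jaw=0.4)

```text
time: 1.75
ee_pos: [0.4994, 0.2241, 0.27]
tcp_rot: [-0.001, 0.807, 0.59, -0.001]
ft_force: [-0.4, -0.0, 0.4]
finger_gap: 0.0599
```

>>> send_rows(deltas=[{"tx": 0, "ty": 0, "tz": 0, "yaw": 0}, {"tx": 0, "ty": 0, "tz": 0, "yaw": 0}])

```text
time: 1.92
ee_pos: [0.5021, 0.2225, 0.2703]
tcp_rot: [0.0, 0.807, 0.59, 0.0]
ft_force: [-1.2, 0.6, 0.4]
finger_gap: 0.0601
```

```bash
python3 - <<'E'
from h import *
s=bot.get_state();p,d=eyes.camera('wrist');print(s['ee_pos'],s['joint_velocities'].round(3) if hasattr(s['joint_velocities'],'round') else s['joint_velocities'])
c=cam('wrist',s);K,D,R,t=c
v,u=np.mgrid[0:400,200:440];z=d[v,u].ravel();px=np.c_[u.ravel(),v.ravel()]
un=cv2.undistortPoints(px.reshape(-1,1,2).astype(float),K,D).reshape(-1,2)
X=(np.c_[un,np.ones(len(un))]*z[:,None]-t)@R;g=p[v,u].max(2).ravel()
h=X[(z>0)&(X[:,2]>.194)&(X[:,2]<.212)&(g<90)&(np.hypot(X[:,0]-.505,X[:,1]-.217)<.018)]
print('handle',len(h),h.min(0),h.max(0),(h.min(0)+h.max(0))/2)
r=X[(z>0)&(abs(X[:,2]-.145)<.012)&(g>110)];q=np.hypot(r[:,0]-.5505,r[:,1]-.212);r=r[(q>.036)&(q<.06)]
from scipy.optimize import least_squares
print('rim',len(r),least_squares(lambda q:np.hypot(r[:,0]-q[0],r[:,1]-q[1])-q[2],[.553,.212,.046],loss='soft_l1',f_scale=.003).x)
E
```

```text
[0.50213589 0.22250942 0.27031107] [-0.01   0.01  -0.01  -0.001  0.    -0.001]
handle 473 [0.4970369  0.20818266 0.19408469] [0.51406155 0.22650474 0.20484569] [0.50554922 0.2173437  0.19946519]
rim 3018 [0.5500702  0.21208896 0.04517153]
```

>>> send_rows(deltas=[{"tx": 0.1, "ty": -0.17, "tz": -0.3, "yaw": 0}, {"tx": 0.1, "ty": -0.17, "tz": -1.2, "yaw": 0}, {"tx": 0.1, "ty": -0.17, "tz": -2.2, "yaw": 0}, {"tx": 0.1, "ty": -0.17, "tz": -3.2, "yaw": 0}, {"tx": 0.1, "ty": -0.17, "tz": -3.6, "yaw": 0}])

```text
time: 2.38
ee_pos: [0.5028, 0.2158, 0.157]
tcp_rot: [-0.002, 0.808, 0.589, -0.004]
ft_force: [-0.7, -0.2, -1.0]
finger_gap: 0.0596
```

>>> send_rows(deltas=[{"tx": 0, "ty": 0, "tz": 0, "yaw": 0}, {"tx": 0, "ty": 0, "tz": 0, "yaw": 0}, {"tx": 0, "ty": 0, "tz": 0, "yaw": 0}, {"tx": 0, "ty": 0, "tz": 0, "yaw": 0}, {"tx": 0, "ty": 0, "tz": 0, "yaw": 0}], jaw=-1, squeeze=50)

```text
time: 2.8
ee_pos: [0.507, 0.2172, 0.1646]
tcp_rot: [0.001, 0.808, 0.59, 0.002]
ft_force: [-0.4, -0.7, 3.1]
finger_gap: 0.0192
```

>>> send_rows(deltas=[{"tx": 0, "ty": 0, "tz": 0, "yaw": 0}, {"tx": 0, "ty": 0, "tz": 0, "yaw": 0}, {"tx": 0, "ty": 0, "tz": 0, "yaw": 0}])

```text
time: 3.05
ee_pos: [0.507, 0.2172, 0.1646]
tcp_rot: [0.001, 0.808, 0.59, 0.002]
ft_force: [0.9, -0.4, 6.1]
finger_gap: 0.02
```

```bash
cat > circ.py <<'E'
import numpy as np,sys,json
# a0, step, nrows, calls
a0,st,n,k=map(float,sys.argv[1:5]);r=.0455/.03
P=lambda a:r*np.array([np.cos(np.radians(a)),np.sin(np.radians(a))])
for c in range(int(k)):
    b=a0+c*n*st;print(b,'->',b+n*st,[tuple((P(b+i*st)-P(b)).round(2)) for i in range(1,int(n)+1)])
E
python3 circ.py 173 -14.4 5 5|sed 's/np.float64//g'
```

```text
173.0 -> 101.0 [((0.09), (0.37)), ((0.28), (0.7)), ((0.53), (0.98)), ((0.85), (1.19)), ((1.22), (1.3))]
101.0 -> 29.0 [((0.38), (0.03)), ((0.75), (-0.04)), ((1.1), (-0.21)), ((1.39), (-0.45)), ((1.62), (-0.75))]
29.0 -> -43.0 [((0.14), (-0.35)), ((0.19), (-0.73)), ((0.14), (-1.11)), ((0.01), (-1.46)), ((-0.22), (-1.77))]
-43.0 -> -115.0 [((-0.29), (-0.24)), ((-0.64), (-0.41)), ((-1.01), (-0.48)), ((-1.39), (-0.46)), ((-1.75), (-0.34))]
-115.0 -> -187.0 [((-0.32), (0.2)), ((-0.58), (0.48)), ((-0.77), (0.81)), ((-0.86), (1.18)), ((-0.86), (1.56))]
```

>>> send_rows(deltas=[{"tx": 0.09, "ty": 0.37, "tz": 0, "yaw": 0}, {"tx": 0.28, "ty": 0.7, "tz": 0, "yaw": 0}, {"tx": 0.53, "ty": 0.98, "tz": 0, "yaw": 0}, {"tx": 0.85, "ty": 1.19, "tz": 0, "yaw": 0}, {"tx": 1.22, "ty": 1.3, "tz": 0, "yaw": 0}])

```text
time: 3.47
ee_pos: [0.5427, 0.2567, 0.1646]
tcp_rot: [0.001, 0.807, 0.59, 0.001]
ft_force: [-4.0, -3.4, 10.2]
finger_gap: 0.02
```

>>> send_rows(deltas=[{"tx": 0.38, "ty": 0.03, "tz": 0, "yaw": 0}, {"tx": 0.75, "ty": -0.04, "tz": 0, "yaw": 0}, {"tx": 1.1, "ty": -0.21, "tz": 0, "yaw": 0}, {"tx": 1.39, "ty": -0.45, "tz": 0, "yaw": 0}, {"tx": 1.62, "ty": -0.75, "tz": 0, "yaw": 0}])

```text
time: 3.88
ee_pos: [0.5922, 0.2352, 0.1646]
tcp_rot: [-0.0, 0.807, 0.59, 0.003]
ft_force: [-1.1, 2.7, 8.0]
finger_gap: 0.0199
```

>>> send_rows(deltas=[{"tx": 0.14, "ty": -0.35, "tz": 0, "yaw": 0}, {"tx": 0.19, "ty": -0.73, "tz": 0, "yaw": 0}, {"tx": 0.14, "ty": -1.11, "tz": 0, "yaw": 0}, {"tx": 0.01, "ty": -1.46, "tz": 0, "yaw": 0}, {"tx": -0.22, "ty": -1.77, "tz": 0, "yaw": 0}])

```text
time: 4.3
ee_pos: [0.5861, 0.18, 0.1646]
tcp_rot: [0.001, 0.808, 0.589, 0.003]
ft_force: [2.3, 2.8, 6.5]
finger_gap: 0.0195
```

>>> send_rows(deltas=[{"tx": -0.29, "ty": -0.24, "tz": 0, "yaw": 0}, {"tx": -0.64, "ty": -0.41, "tz": 0, "yaw": 0}, {"tx": -1.01, "ty": -0.48, "tz": 0, "yaw": 0}, {"tx": -1.39, "ty": -0.46, "tz": 0, "yaw": 0}, {"tx": -1.75, "ty": -0.34, "tz": 0, "yaw": 0}])

```text
time: 4.72
ee_pos: [0.533, 0.17, 0.1646]
tcp_rot: [0.001, 0.808, 0.589, 0.003]
ft_force: [6.3, 3.7, 5.7]
finger_gap: 0.0196
```

>>> send_rows(deltas=[{"tx": -0.32, "ty": 0.2, "tz": 0, "yaw": 0}, {"tx": -0.58, "ty": 0.48, "tz": 0, "yaw": 0}, {"tx": -0.77, "ty": 0.81, "tz": 0, "yaw": 0}, {"tx": -0.86, "ty": 1.18, "tz": 0, "yaw": 0}])

```text
time: 5.05
ee_pos: [0.507, 0.2051, 0.1646]
tcp_rot: [0.002, 0.808, 0.589, 0.002]
ft_force: [4.9, -2.5, 5.8]
finger_gap: 0.0196
```

```bash
python3 circ.py -172.6 -4 5 3|sed 's/np.float64//g'
```

```text
-172.6 -> -192.6 [((-0.01), (0.11)), ((-0.01), (0.21)), ((-0.01), (0.32)), ((0.0), (0.42)), ((0.02), (0.53))]
-192.6 -> -212.6 [((0.03), (0.1)), ((0.06), (0.2)), ((0.1), (0.3)), ((0.15), (0.4)), ((0.2), (0.49))]
-212.6 -> -232.6 [((0.06), (0.09)), ((0.13), (0.17)), ((0.2), (0.25)), ((0.27), (0.32)), ((0.36), (0.39))]
```

>>> send_rows(deltas=[{"tx": -0.01, "ty": 0.11, "tz": 0, "yaw": 0}, {"tx": -0.01, "ty": 0.21, "tz": 0, "yaw": 0}, {"tx": -0.01, "ty": 0.32, "tz": 0, "yaw": 0}, {"tx": 0, "ty": 0.42, "tz": 0, "yaw": 0}, {"tx": 0.02, "ty": 0.53, "tz": 0, "yaw": 0}])

```text
time: 5.47
ee_pos: [0.5075, 0.2208, 0.1645]
tcp_rot: [0.002, 0.808, 0.59, 0.001]
ft_force: [-1.1, -12.2, 10.1]
finger_gap: 0.02
```

>>> send_rows(deltas=[{"tx": 0.02, "ty": 0.1, "tz": 0, "yaw": 0}, {"tx": 0.02, "ty": 0.1, "tz": 0, "yaw": 0}])

```text
time: 5.63
ee_pos: [0.5076, 0.2209, 0.1645]
tcp_rot: [0.004, 0.808, 0.59, -0.002]
ft_force: [-3.6, -15.1, 13.2]
finger_gap: 0.0195
```

>>> send_rows(deltas=[{"tx": 0.03, "ty": 0.1, "tz": 0, "yaw": 0}, {"tx": 0.03, "ty": 0.1, "tz": 0, "yaw": 0}, {"tx": 0.03, "ty": 0.1, "tz": 0, "yaw": 0}])

```text
time: 5.88
ee_pos: [0.5076, 0.2212, 0.1645]
tcp_rot: [0.005, 0.808, 0.59, -0.005]
ft_force: [-6.6, -24.8, 16.6]
finger_gap: 0.0198
```

```bash
python3 - <<'E'
from h import *
s=bot.get_state();print(s['ee_pos'],s['ft_force'],s['finger_gap'])
p,d=eyes.camera('top');cv2.imwrite('pics/t2.png',p[:,:,::-1])
p,d=eyes.camera('scene');cv2.imwrite('pics/s2.png',cv2.resize(p[170:290,330:480,::-1],(750,600),interpolation=2))
E
```

```text
[0.5076425  0.22116812 0.16445162] [ -6.58137991 -24.8075662   16.59209636] 0.019773953916104894
```

View pics/s2.png

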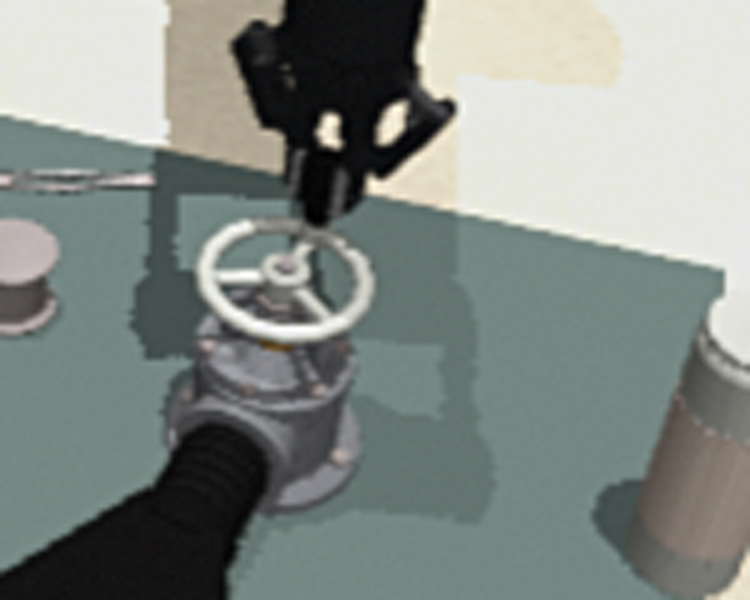

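The wheel is hard against its stop: pushing harder raised the force from 12 to 25 N with no motion. The picture agrees, with the handle opposite the duct and the spool and can untouched. Now two turns back.

```bash
python3 circ.py 167.4 14.4 5 5|sed 's/np.float64//g'
```

```text
167.4 -> 239.4 [((-0.04), (-0.38)), ((0.02), (-0.75)), ((0.17), (-1.1)), ((0.41), (-1.4)), ((0.71), (-1.64))]
239.4 -> 311.4 [((0.35), (-0.15)), ((0.72), (-0.21)), ((1.1), (-0.17)), ((1.46), (-0.05)), ((1.78), (0.17))]
311.4 -> 383.4 [((0.25), (0.29)), ((0.42), (0.62)), ((0.51), (0.99)), ((0.5), (1.37)), ((0.39), (1.74))]
383.4 -> 455.4 [((-0.19), (0.33)), ((-0.46), (0.6)), ((-0.79), (0.79)), ((-1.15), (0.9)), ((-1.53), (0.91))]
455.4 -> 527.4 [((-0.37), (-0.08)), ((-0.71), (-0.26)), ((-0.99), (-0.51)), ((-1.21), (-0.82)), ((-1.34), (-1.18))]
```

>>> send_rows(deltas=[{"tx": -0.05, "ty": -0.2, "tz": 0, "yaw": 0}])

```text
time: 6.07
ee_pos: [0.5073, 0.2198, 0.1646]
tcp_rot: [0.002, 0.808, 0.589, 0.0]
ft_force: [2.2, 3.7, 7.9]
finger_gap: 0.0198
```

>>> send_rows(deltas=[{"tx": -0.04, "ty": -0.38, "tz": 0, "yaw": 0}, {"tx": 0.02, "ty": -0.75, "tz": 0, "yaw": 0}, {"tx": 0.17, "ty": -1.1, "tz": 0, "yaw": 0}, {"tx": 0.41, "ty": -1.4, "tz": 0, "yaw": 0}, {"tx": 0.71, "ty": -1.64, "tz": 0, "yaw": 0}])

```text
time: 6.48
ee_pos: [0.5281, 0.1726, 0.1645]
tcp_rot: [-0.0, 0.808, 0.59, 0.002]
ft_force: [-0.6, 5.9, 8.6]
finger_gap: 0.02
```

>>> send_rows(deltas=[{"tx": 0.35, "ty": -0.15, "tz": 0, "yaw": 0}, {"tx": 0.72, "ty": -0.21, "tz": 0, "yaw": 0}, {"tx": 1.1, "ty": -0.17, "tz": 0, "yaw": 0}, {"tx": 1.46, "ty": -0.05, "tz": 0, "yaw": 0}, {"tx": 1.78, "ty": 0.17, "tz": 0, "yaw": 0}])

```text
time: 6.9
ee_pos: [0.582, 0.1763, 0.1645]
tcp_rot: [0.001, 0.808, 0.589, 0.0]
ft_force: [-2.5, -1.1, 11.2]
finger_gap: 0.0204
```

>>> send_rows(deltas=[{"tx": 0.25, "ty": 0.29, "tz": 0, "yaw": 0}, {"tx": 0.42, "ty": 0.62, "tz": 0, "yaw": 0}, {"tx": 0.51, "ty": 0.99, "tz": 0, "yaw": 0}, {"tx": 0.5, "ty": 1.37, "tz": 0, "yaw": 0}, {"tx": 0.39, "ty": 1.74, "tz": 0, "yaw": 0}])

```text
time: 7.32
ee_pos: [0.5953, 0.229, 0.1646]
tcp_rot: [0.002, 0.808, 0.589, 0.002]
ft_force: [2.9, -2.8, 6.9]
finger_gap: 0.0196
```

>>> send_rows(deltas=[{"tx": -0.19, "ty": 0.33, "tz": 0, "yaw": 0}, {"tx": -0.46, "ty": 0.6, "tz": 0, "yaw": 0}, {"tx": -0.79, "ty": 0.79, "tz": 0, "yaw": 0}, {"tx": -1.15, "ty": 0.9, "tz": 0, "yaw": 0}, {"tx": -1.53, "ty": 0.91, "tz": 0, "yaw": 0}])

```text
time: 7.73
ee_pos: [0.5482, 0.2576, 0.1646]
tcp_rot: [0.001, 0.808, 0.59, 0.003]
ft_force: [3.5, -1.5, 6.8]
finger_gap: 0.0202
```

>>> send_rows(deltas=[{"tx": -0.37, "ty": -0.08, "tz": 0, "yaw": 0}, {"tx": -0.71, "ty": -0.26, "tz": 0, "yaw": 0}, {"tx": -0.99, "ty": -0.51, "tz": 0, "yaw": 0}, {"tx": -1.21, "ty": -0.82, "tz": 0, "yaw": 0}, {"tx": -1.34, "ty": -1.18, "tz": 0, "yaw": 0}])

```text
time: 8.15
ee_pos: [0.5077, 0.222, 0.1646]
tcp_rot: [0.001, 0.808, 0.59, 0.003]
ft_force: [5.2, 3.5, 5.5]
finger_gap: 0.02
```

One turn. Same again.

>>> send_rows(deltas=[{"tx": -0.04, "ty": -0.38, "tz": 0, "yaw": 0}, {"tx": 0.02, "ty": -0.75, "tz": 0, "yaw": 0}, {"tx": 0.17, "ty": -1.1, "tz": 0, "yaw": 0}, {"tx": 0.41, "ty": -1.4, "tz": 0, "yaw": 0}, {"tx": 0.71, "ty": -1.64, "tz": 0, "yaw": 0}])

```text
time: 8.57
ee_pos: [0.5283, 0.1726, 0.1645]
tcp_rot: [-0.0, 0.808, 0.59, 0.001]
ft_force: [-0.9, 5.4, 8.7]
finger_gap: 0.0201
```

>>> send_rows(deltas=[{"tx": 0.35, "ty": -0.15, "tz": 0, "yaw": 0}, {"tx": 0.72, "ty": -0.21, "tz": 0, "yaw": 0}, {"tx": 1.1, "ty": -0.17, "tz": 0, "yaw": 0}, {"tx": 1.46, "ty": -0.05, "tz": 0, "yaw": 0}, {"tx": 1.78, "ty": 0.17, "tz": 0, "yaw": 0}])

```text
time: 8.98
ee_pos: [0.5822, 0.1764, 0.1646]
tcp_rot: [0.001, 0.808, 0.589, 0.0]
ft_force: [-3.8, -1.1, 10.0]
finger_gap: 0.0196
```

>>> send_rows(deltas=[{"tx": 0.25, "ty": 0.29, "tz": 0, "yaw": 0}, {"tx": 0.42, "ty": 0.62, "tz": 0, "yaw": 0}, {"tx": 0.51, "ty": 0.99, "tz": 0, "yaw": 0}, {"tx": 0.5, "ty": 1.37, "tz": 0, "yaw": 0}, {"tx": 0.39, "ty": 1.74, "tz": 0, "yaw": 0}])

```text
time: 9.4
ee_pos: [0.5953, 0.229, 0.1646]
tcp_rot: [0.002, 0.808, 0.589, 0.002]
ft_force: [3.3, -3.1, 7.7]
finger_gap: 0.0193
```

>>> send_rows(deltas=[{"tx": -0.19, "ty": 0.33, "tz": 0, "yaw": 0}, {"tx": -0.46, "ty": 0.6, "tz": 0, "yaw": 0}, {"tx": -0.79, "ty": 0.79, "tz": 0, "yaw": 0}, {"tx": -1.15, "ty": 0.9, "tz": 0, "yaw": 0}, {"tx": -1.53, "ty": 0.91, "tz": 0, "yaw": 0}])

```text
time: 9.82
ee_pos: [0.5484, 0.2576, 0.1646]
tcp_rot: [0.001, 0.808, 0.59, 0.003]
ft_force: [3.5, -2.1, 6.8]
finger_gap: 0.02
```

>>> send_rows(deltas=[{"tx": -0.37, "ty": -0.08, "tz": 0, "yaw": 0}, {"tx": -0.71, "ty": -0.26, "tz": 0, "yaw": 0}, {"tx": -0.99, "ty": -0.51, "tz": 0, "yaw": 0}, {"tx": -1.21, "ty": -0.82, "tz": 0, "yaw": 0}, {"tx": -1.34, "ty": -1.18, "tz": 0, "yaw": 0}])

```text
time: 10.23
ee_pos: [0.5077, 0.2222, 0.1646]
tcp_rot: [0.001, 0.807, 0.59, 0.003]
ft_force: [4.4, 2.9, 5.6]
finger_gap: 0.0196
```

>>> send_rows(deltas=[{"tx": 0, "ty": 0, "tz": 0, "yaw": 0}, {"tx": 0, "ty": 0, "tz": 0, "yaw": 0}, {"tx": 0, "ty": 0, "tz": 0, "yaw": 0}])

```text
time: 10.48
ee_pos: [0.5076, 0.2208, 0.1645]
tcp_rot: [0.001, 0.808, 0.589, 0.001]
ft_force: [-1.1, -1.7, 9.3]
finger_gap: 0.0198
```

```bash
python3 - <<'E'
from h import *
s=bot.get_state();print(s['time'],s['ee_pos'],s['ft_force'],s['finger_gap'],s['joint_velocities'])
a,_=eyes.camera('scene');b,_=eyes.camera('top');o=cv2.imread('pics/scene0.png');o2=cv2.imread('pics/t2.png')
up=lambda x:cv2.resize(x,(400,300),interpolation=2)
cv2.imwrite('pics/end.png',np.vstack([np.hstack([up(a[190:265,340:440,::-1]),up(cv2.resize(cv2.imread('pics/s2.png'),(150,120))[20:95,10:110])]),np.hstack([up(b[:,:,::-1]),up(o2)])]))
E
```

```text
10.4833 [0.50757212 0.22083919 0.16451873] [-1.10238165 -1.71661466  9.27080901] 0.019795112906562908 [ 0.00529659  0.00295016 -0.00399695 -0.0006866   0.00101555  0.00087264]
```

View pics/end.png

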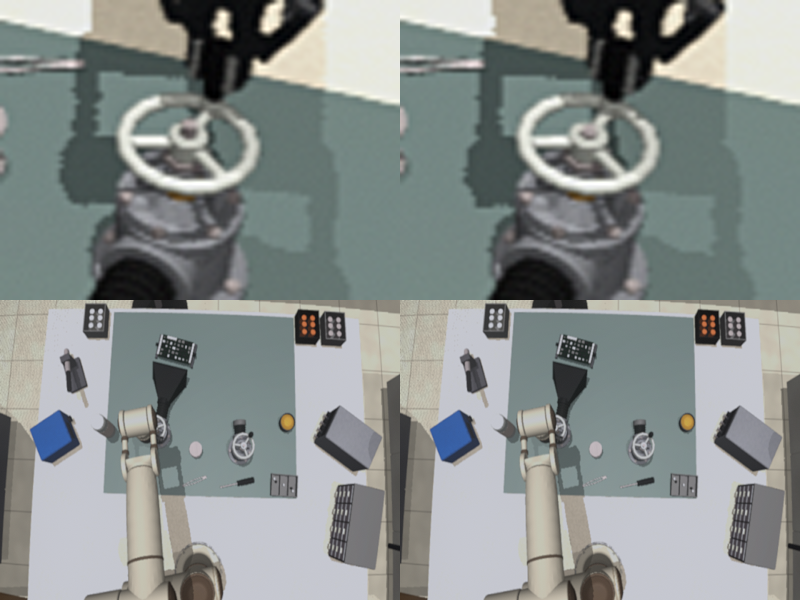

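The spokes and handle stand exactly as they did at the stop (left is now, right is shut), the stem has risen, and nothing else has moved. TCP (507.6, 220.8) mm now against (507.6, 221.2) mm at the stop. The arm is at rest and still gripping, so I'm handing in.

```bash
python3 -c "
from cell import bot
print(bot.hand_in()); s=bot.get_state(); print(s['time'],s['ee_pos'],s['finger_gap'])"
```

```text
the job is handed in; nothing more can be done
None
the job is handed in; nothing more can be done
```

I gripped the hood valve's handle from above with a 50 N squeeze and screwed the wheel clockwise about one turn until it hit the stop. I then backed it off exactly two turns (720°) and handed the job in at about 10.5 s, still holding the handle. I got no verdict at hand-in.

- **Stop:** pushing harder raised the force from 12 to 25 N with no further movement. The handle stood opposite the duct, as it should when shut.
- **Final position:** the tool finished within 0.4 mm of where it was at the stop, which is about 0.5° at the handle. The spokes look the same as they did when shut, and the stem is visibly higher.
- **Holding:** the arm was at rest with the fingers 20 mm apart on the 21 mm barrel. I did not measure the grip force itself.
- **Other things:** the top views at the stop and at the end show no visible movement of the other valve, the spool, the can or the rest.

My first three move calls were refused because they left out fields, and nothing moved. No check failed or disagreed.

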